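# Nest the steel prep pots in the caddy and latch the hold-down

## Robot

A 7-joint arm with a two-finger parallel gripper is mounted at the origin on the work surface. World frame = base frame: x ahead of the robot, y to its left, z up, the work surface at z = 0. Lengths are in mm, angles in rad, forces in N, time in s.
With the tool pointing down it reaches from about 425 to 1025 mm from the base axis. Payload 9.4 kg.
Tool frame: the origin (TCP) lies at the very end of the fingers, on their centre line; the grasp point (between the pads) lies 19 mm behind it (ctrl.grip_point_offset is the distance from the TCP to the grasp point, in mm); x points along the fingers, y is the direction in which the jaws open and shut, and the axes are right-handed (so a half turn about x gives the same grasp; the last joint's range is limited). The gripper opens to 93 mm and grips with 3 to 60 N. Pads are 15 mm wide; open, the fingers measure 128 mm over their backs; the gripper's body (75 mm by 188 mm) begins 65 mm behind the grasp point.
Start: joints at [1.113, 0.599, -0.003, 1.599, 0.002, 0.943, -0.08], TCP at [269.446, -673.07, 218.618] pointing down, gripper open.
Joint ranges: [-2.57, 2.57], [-0.35, 1.97], [-1.29, 1.29], [0.11, 2.56], [-1.05, 4.19], [0.11, 1.86], [-2.63, 2.63]. Speed limits (rad/s): [2.22, 2.22, 3.01, 3.01, 3.14, 3.14, 3.14].

## Interface

Orientations are given as a unit quaternion [x, y, z, w].
In Python, from station import ctrl, get_image, ticket gives the robot as it stands.
- The arm moves only by the tool servo_tool, never from a script. Its argument "steps" is a list of rows, each a list of 3 entries, a list of its own where there are three numbers: the opening, from 0 (shut) to 1 (fully open), then the shift along the tool's x, y, z in m, then the turn, a rotation vector about the tool's x, y, z in rad. A call has exactly 8 rows; each row is the pose to reach, as a shift and turn from the pose commanded when the call began, along the tool's axes at that moment; what a row does not reach only later rows make up. A row lasts 1/8 s, in which the tool goes at most 62.5 mm and 10.7 degrees, less where a joint would pass 70% of its speed; a pose out of reach is approached as far as the arm can. A call with a gripper value outside its range is refused whole. The fingers move at their own pace and stop on an object; "grip_force" is the grip in N (left out, the last holds). Time passes only in rows, so rows that repeat a pose let the fingers close, or fill a call up. It gives the time, the measured TCP pose, the force and the opening at its end, in the units of the state.
- ctrl.get_state(): the state, without advancing time (a new reading comes with each control period).
- get_image(name): name is "scene" or "top" or "wrist"; returns a dict with "img" (420x560x3 uint8, blue, green, red), "K" (3x3 intrinsics, pixels), "rvec" (rotation vector, rad) and "tvec" (3), from world to camera coordinates, as OpenCV has them; the wrist camera has in their place "T_tool_cam" (4x4, takes a point from camera to tool coordinates, whose origin is the TCP and whose axes are the tool frame's). Camera axes: x right, y down, z forward; pixel columns grow to the right and rows downward; lengths in mm; the calibration is good to about 2 mm. A picture is of the moment at which its call begins: read the wrist's pose just before it. There is no depth.
- ticket.close_job(): hands the job in, once; it reports no verdict.
The state is a dict: "clock": time; "joints": joint angles; "qvel": joint speeds; "effort": joint torques, N m; "tool_pos": TCP position; "eef_rot": TCP orientation; "ft_force": force on the tool from outside, world axes, zero at the start; "ft_torque": the same for the moment, N m; "opening": opening from 0.0 (shut) to 1.0 (fully open).
Only numpy, scipy, OpenCV 4.12 (cv2) and the standard library are available. Lean on these libraries where they do the work, as an engineer would, in place of code of your own. Each camera call takes 0.05 s, during which the arm holds its last target. There are 200 camera calls.

## Task

Nest the four graded steel pots inside one another in size order in the caddy, each set down gently (not dropped) until it stands upright and fully home in the next larger one, with the largest staying in the seat. Then press the raised arm of the caddy down over the nest until the blue catch snaps over it and holds it down. Leave the bottle, jar, swab box and dental elevator where they are.

Things in the scene. Friction and masses are not known exactly. Their poses are not given: they have to be found in the camera images.
- caddy: Fixed stacking caddy, white base plate 225 x 130 x 10 mm (x -120..105). Origin on the table under the seat's centre; +x points to the arm's hinge post, -x to the blue catch. Hinge post: grey cheeks, x 68..92, y +-20, up to z 96 mm. Catch: x -66..-95, y +-10, top z 114 mm; its guide cheeks x -85..-111, y +-19, up to z 50 mm.
- caddy_seat (a point): Centre of the seat floor, 10 mm above the table; a white ring (inside diameter 92, outside 106, 10 mm high) round it holds the largest pot.
- clamp (a joint): Sprung steel hold-down arm, 16 mm wide, 8 thick, 149 long, swinging in the caddy's x-z plane. 0 = raised by its spring (1.45 rad above level), 1.45 = level over the seat towards -x; stop at 1.482. Pressed to 1.46 or more (about 8 N on the pad) its nose passes the catch, which then holds it near 1.44, underside 80 mm above the table. Pots not fully nested block it.
- clamp_pad (a point): Centre of the top face of the red press pad (30 x 22 mm), 112 mm from the hinge along the arm, 9 mm off the arm's mid-plane. Raised, the face looks to the caddy's +x (away from the seat); pressed down it looks up, 93 mm above the table.
- clamp_hinge (a point): The arm's hinge axis (parallel to the caddy's y), 75 mm from the caddy's origin along its +x, 84 mm above the table.
- catch (a joint): Sprung catch, slides away from the seat (to the caddy's -x): 0 = at rest or over the arm's nose, 0.010 = pushed fully back.
- pot_100: Steel pot, 100 mm across the rim, 84 at the base, 50 high, wall 3, floor 4, with a black handle; starts in the caddy's seat. Origin: centre of its underside, z up, handle along -x: a bar 60 long, 10 wide, 12 high (z 50..62), from the rim to 107 mm from the axis.
- pot_100_grip (a point): Point on the black handle 90.0 mm from the pot's axis, 56 mm above its underside: pinch the handle here from above across its 10 mm width.
- pot_87: Steel pot, 87 mm across the rim, 71 at the base, 50 high, wall 3, floor 4, with a blue handle; starts on the table; nested, it stands 4 mm higher than the next larger pot; its handle must not lie across another handle, the post or the catch. Origin: centre of its underside, z up, handle along -x: a bar 60 long, 10 wide, 12 high (z 50..62), from the rim to 100 mm from the axis.
- pot_87_grip (a point): Point on the blue handle 83.5 mm from the pot's axis, 56 mm above its underside: pinch the handle here from above across its 10 mm width.
- pot_74: Steel pot, 74 mm across the rim, 58 at the base, 50 high, wall 3, floor 4, with a green handle; starts on the table; nested, it stands 4 mm higher than the next larger pot; its handle must not lie across another handle, the post or the catch. Origin: centre of its underside, z up, handle along -x: a bar 60 long, 10 wide, 12 high (z 50..62), from the rim to 94 mm from the axis.
- pot_74_grip (a point): Point on the green handle 77.0 mm from the pot's axis, 56 mm above its underside: pinch the handle here from above across its 10 mm width.
- pot_61: Steel pot, 61 mm across the rim, 45 at the base, 50 high, wall 3, floor 4, with a yellow handle; starts on the table; nested, it stands 4 mm higher than the next larger pot; its handle must not lie across another handle, the post or the catch. Origin: centre of its underside, z up, handle along -x: a bar 60 long, 10 wide, 12 high (z 50..62), from the rim to 88 mm from the axis.
- pot_61_grip (a point): Point on the yellow handle 70.5 mm from the pot's axis, 56 mm above its underside: pinch the handle here from above across its 10 mm width.
- rinse: Bystander: green rinse bottle, 54 mm across, 140 mm tall, origin at the centre of its underside.
- jar: Bystander: white jar with blue cap, 60 mm across, 62 mm tall, origin at the centre of its underside.
- swabs: Bystander: open cardboard box of swabs, 60 x 90 mm, 70 mm tall with the swabs, origin at the centre of its underside.
- elevator: Bystander: steel dental elevator (looks like a small screwdriver), 150 mm long, lying along its x, up to 30 mm thick.
Mind the look-alikes: they are no part of the job. Leave any purple look-alike of the pot_74 alone.

How it is judged (in metres and radians):
On the way, in this order (a step that is already met when the one before it is completed fails the run):
1. all four pots are nested in size order in the caddy, upright and fully home (horizontal distance between pot_87 and pot_100 below 0.007 m and z of pot_87 in the frame of pot_100 between 0.001 and 0.007 m and angle between each of pot_87, pot_74, pot_61, pot_100's own z axis and vertical below 0.07 rad and horizontal distance between pot_74 and pot_87 below 0.007 m and z of pot_74 in the frame of pot_87 between 0.001 and 0.007 m and horizontal distance between pot_61 and pot_74 below 0.007 m and z of pot_61 in the frame of pot_74 between 0.001 and 0.007 m and horizontal distance between pot_100 and caddy_seat below 0.007 m and z of pot_100 in the frame of caddy_seat below 0.004 m), for 0.2 s.
2. the arm is down and held by the catch (value of joint clamp above 1.42 rad and value of joint catch below 0.004 m), for 0.3 s.
At the end, for the whole second after the job is handed in: Largest pot in the seat, each smaller pot in the next larger: centres within 7 mm, undersides 1 to 7 mm apart (seat: under 4 mm), upright within 0.07 rad, at rest; clamp joint above 1.42 rad, catch joint below 4 mm (all of step 1 and all of step 2 and linear speed of each of pot_100, pot_87, pot_74, pot_61 below 0.03 m/s); the robot touches nothing.
It fails at once if a bystander (bottle, jar, swab box, dental elevator) is moved more than 30 mm or tipped over (distance of any of rinse, jar, swabs, elevator from where it was at the start of the episode above 0.03 m or angle between any of rinse, jar, swabs's own z axis and vertical above 0.5 rad).
It fails at once if a pot is dropped from more than about 13 mm (moves over 0.5 m/s while not held) ((linear speed of pot_100 above 0.5 m/s and contact force between the fingers and pot_100 below 0.2 N) or (linear speed of pot_87 above 0.5 m/s and contact force between the fingers and pot_87 below 0.2 N) or (linear speed of pot_74 above 0.5 m/s and contact force between the fingers and pot_74 below 0.2 N) or (linear speed of pot_61 above 0.5 m/s and contact force between the fingers and pot_61 below 0.2 N)).
It fails at once if a pot is rammed into another (more than 80 N between them) (contact force between any of pot_87, pot_74, pot_61 and pot_100 above 80 N or contact force between any of pot_74, pot_61 and pot_87 above 80 N or contact force between pot_61 and pot_74 above 80 N).
It also fails if it takes over 72 s, if anything falls off the work surface, if the arm or the gripper's body presses on something with over 40 N, if the wrist force passes 120 N, or if a joint passes its speed limit or range.

## Working session

There is one attempt and no reset: what is moved stays moved. The work goes in short steps, Python scripts to look and compute and a tool call to move; the robot and the scene stay as the last step left them, time stands still between calls to the robot, and variables do not carry over. Pictures are saved under pics/ and viewed, about 8 in all and at most 12, crops included, and the job is handed in when it is done.

Besides the shell and the picture viewer there is one more tool, called after ">>>" in YAML: its name, and indented under it one key for each argument. servo_tool: Moves the arm, as the interface text tells. Its arguments: {"type":"object","properties":{"steps":{"type":"array"},"grip_force":{"type":"number"}},"required":["steps"]}

```bash
mkdir -p pics; python3 - <<'E'
from station import ctrl,get_image
import cv2,numpy as np
print(ctrl.get_state())
for n in("scene","top"):
    d=get_image(n);cv2.imwrite(f"pics/{n}0.png",d["img"]);np.savez(f"pics/{n}0.npz",**d)
    R=cv2.Rodrigues(d["rvec"])[0];print(n,d["K"].tolist(),(-R.T@d["tvec"].reshape(3)).round(1),R.round(3).tolist())
d=get_image("wrist");print(d["K"].tolist(),d["T_tool_cam"])
E
```

```text
{'clock': 0.0, 'joints': array([ 1.11331754,  0.60010648, -0.00255174,  1.60015673,  0.00183017,
        0.94290493, -0.07981584]), 'qvel': array([-1.60494195e-03, -6.40884043e-04, -5.34893164e-05, -6.97117395e-04,
        9.95285913e-05, -1.79165978e-03,  7.56404846e-04]), 'effort': array([-3.23689237e-04, -7.65067935e+01,  1.49760079e+00, -2.52353221e+01,
       -5.23317070e-02,  1.67058158e-02,  1.40434886e-04]), 'tool_pos': array([ 269.23179416, -672.60918554,  217.76374148]), 'eef_rot': array([-0.69416351, -0.13436957,  0.69448663, -0.13330475]), 'ft_force': array([-0.47775034,  0.10351917,  0.39536235]), 'ft_torque': array([ 0.0334153 , -0.01624728, -0.00629516]), 'opening': 0.9931268832834347}
scene [[499.70548348527404, 0.0, 276.6206802872968], [0.0, 499.70548348527404, 203.48512124658328], [0.0, 0.0, 1.0]] [1374.1  -55.4 1077.7] [[0.055, 0.998, 0.007], [0.704, -0.034, -0.71], [-0.708, 0.044, -0.704]]
top [[458.6585508089498, 0.0, 276.3456565345753], [0.0, 458.6585508089498, 207.5000054942084], [0.0, 0.0, 1.0]] [ 194.8   -3.4 1295. ] [[-0.019, -1.0, -0.003], [-0.974, 0.02, -0.224], [0.224, -0.001, -0.975]]
[[312.2819159202345, 0.0, 277.90598918297684], [0.0, 312.2819159202345, 209.3723755711109], [0.0, 0.0, 1.0]] [[-1.99185290e-04 -2.61977378e-01  9.65073994e-01 -1.67056566e+02]
 [ 9.99999859e-01  4.23598632e-04  3.21383151e-04  1.16609367e+00]
 [-4.92999139e-04  9.65073921e-01  2.61977257e-01 -7.33716255e+01]
 [ 0.00000000e+00  0.00000000e+00  0.00000000e+00  1.00000000e+00]]
```

View pics/top0.png

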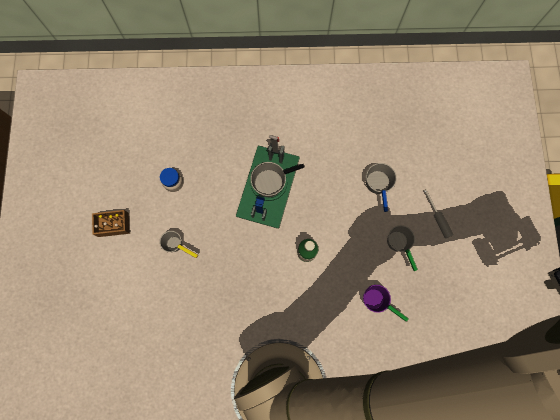

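View pics/scene0.png

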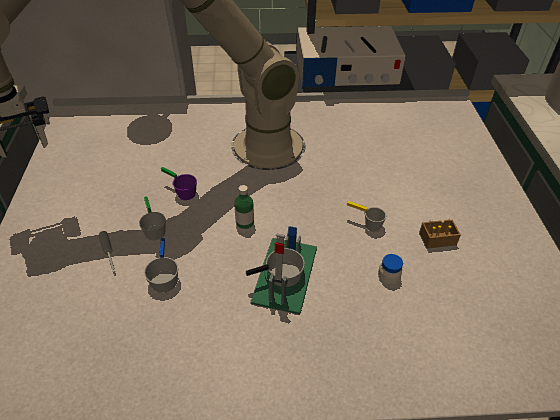

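The top view shows the pots: pot_87 (blue) at (378,178), pot_74 (green) at (400,238), its purple look-alike at (376,298), and pot_61 (yellow) at (172,241). The caddy is at (268,180), with its hinge at (274,148), catch at (259,207) and pot_100's black handle at (293,168). The bottle stands at (308,248).

```bash
cat > h.py <<'E'
import cv2,numpy as np
def ray(d,uv,z):
    R=cv2.Rodrigues(d["rvec"])[0];t=np.asarray(d["tvec"]).reshape(3)
    p=np.c_[np.atleast_2d(uv).astype(float),np.ones(len(np.atleast_2d(uv)))]
    r=(np.linalg.inv(d["K"])@p.T).T@R;c=-R.T@t
    return c+r*((z-c[2])/r[:,2])[:,None]
RNG={"blue":((100,120,40),(130,255,255)),"green":((45,110,40),(80,255,255)),"yellow":((20,140,90),(35,255,255)),"red":((0,170,60),(6,255,255))}
def blobs(img,col,mn=15):
    m=cv2.inRange(cv2.cvtColor(img,cv2.COLOR_BGR2HSV),*map(np.array,RNG[col]))
    n,l,s,c=cv2.connectedComponentsWithStats(m)
    return [(s[i],c[i],np.argwhere(l==i)[:,::-1]) for i in range(1,n) if s[i][4]>=mn]
def wristd(st,d):
    from scipy.spatial.transform import Rotation as Ro
    T=np.eye(4);T[:3,:3]=Ro.from_quat(st["eef_rot"]).as_matrix();T[:3,3]=st["tool_pos"]
    W=np.linalg.inv(T@d["T_tool_cam"])
    return dict(img=d["img"],K=d["K"],rvec=cv2.Rodrigues(W[:3,:3])[0],tvec=W[:3,3])
E
python3 - <<'E'
from h import *
for n in("top","scene"):
    d=dict(np.load(f"pics/{n}0.npz"))
    for c in RNG:
        for s,ct,px in blobs(d["img"],c):
            z=10 if s[4]>400 else 60
            P=ray(d,px,z)[:,:2];m=P.mean(0);u,sv,v=np.linalg.svd(P-m,full_matrices=False)
            t=(P-m)@v[0]
            print(n,c,s.tolist(),ct.round(0),"ctr",m.round(1),"dir",np.degrees(np.arctan2(v[0,1],v[0,0])).round(1),"ext",t.min().round(0),t.max().round(0))
            if s[4]>400: 
                print(ray(d,cv2.boxPoints(cv2.minAreaRect(px.astype(np.float32))),10)[:,:2].round(0).tolist())
d=dict(np.load("pics/top0.npz"))
a=cv2.resize(d["img"][130:320,150:450],None,fx=2.6,fy=2.6,interpolation=cv2.INTER_CUBIC);cv2.imwrite("pics/c1.png",a)
E
```

```text
top blue [160, 168, 19, 19, 281] [169. 177.] ctr [572.9 294.8] dir -148.3 ext -28.0 27.0
top blue [382, 190, 6, 22, 80] [384. 200.] ctr [ 492.6 -304.4] dir -177.8 ext -30.0 30.0
top blue [255, 196, 9, 17, 104] [259. 204.] ctr [489.8  42.9] dir 177.0 ext -22.0 23.0
top green [236, 146, 63, 82, 1718] [267. 191.] ctr [539.1  21.4] dir 162.7 ext -128.0 95.0
[[468.0, 112.0], [684.0, 50.0], [643.0, -74.0], [430.0, -7.0]]
top green [299, 239, 19, 20, 196] [307. 250.] ctr [358.5 -85. ] dir -133.4 ext -27.0 24.0
top green [406, 249, 11, 22, 84] [411. 260.] ctr [ 326.5 -364.4] dir -162.4 ext -30.0 28.0
top green [388, 305, 20, 16, 89] [397. 312.] ctr [ 189.7 -316.1] dir -128.3 ext -28.0 30.0
top yellow [547, 173, 13, 45, 441] [554. 193.] ctr [ 518.5 -809. ] dir 174.8 ext -60.0 73.0
[[577.0, -797.0], [577.0, -832.0], [446.0, -811.0], [447.0, -777.0]]
top yellow [177, 244, 21, 14, 83] [187. 251.] ctr [363.4 238.8] dir -120.2 ext -30.0 30.0
scene blue [402, 0, 73, 13, 830] [438.   6.] ctr [-1084.8   910.5] dir 91.6 ext -172.0 206.0
[[-1158.0, 741.0], [-1144.0, 1115.0], [-1002.0, 1067.0], [-1016.0
[... 697 characters left out ...]
t -39.0 36.0
scene green [144, 197, 7, 16, 46] [147. 204.] ctr [ 334.1 -364.4] dir 17.8 ext -31.0 35.0
scene green [237, 223, 15, 6, 38] [245. 226.] ctr [433.6 -84.5] dir -86.6 ext -18.0 21.0
scene green [266, 238, 11, 19, 62] [272. 246.] ctr [510.7 -13.5] dir -20.1 ext -28.0 37.0
scene green [251, 244, 65, 69, 1256] [287. 286.] ctr [604.   22.2] dir -37.9 ext -155.0 95.0
[[650.0, -73.0], [423.0, -19.0], [477.0, 114.0], [693.0, 46.0]]
scene yellow [347, 201, 20, 11, 79] [357. 206.] ctr [371.  238.8] dir 58.3 ext -31.0 29.0
scene red [394, 60, 7, 9, 43] [397.  64.] ctr [-424.1  537.7] dir -18.7 ext -35.0 35.0
scene red [275, 242, 9, 12, 94] [279. 248.] ctr [517.7   5.6] dir 4.9 ext -21.0 19.0
```

View pics/c1.png

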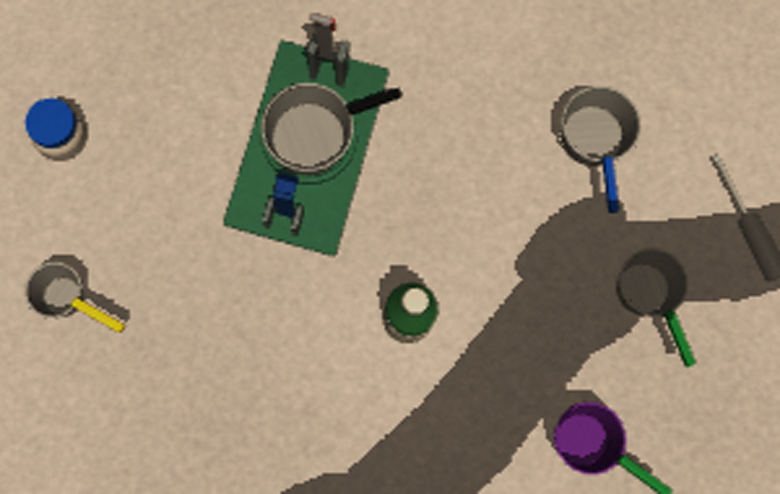

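```bash
cat >> h.py <<'E'
from scipy.spatial.transform import Rotation as Ro
def goto(pos,hyaw,st=None,flip=None):
    """tool shift (m)/rotvec to reach TCP pos (mm) with tool z along +-yaw(deg)"""
    from station import ctrl
    st=st or ctrl.get_state();R=Ro.from_quat(st["eef_rot"]);M=R.as_matrix()
    best=None
    for k in ((0,180) if flip is None else (flip,)):
        a=np.radians(hyaw+k);z=np.array([np.cos(a),np.sin(a),0]);x=np.array([0,0,-1.]);y=np.cross(z,x)
        rv=(R.inv()*Ro.from_matrix(np.c_[x,y,z])).as_rotvec()
        if best is None or np.linalg.norm(rv)<np.linalg.norm(best[1]): best=(k,rv)
    s=M.T@(np.array(pos)-st["tool_pos"])/1000
    print("t",round(st["clock"],2),"pos",st["tool_pos"].round(1),"zyaw",np.degrees(np.arctan2(M[1,2],M[0,2])).round(1),"j7",st["joints"][6].round(2),"open",round(st["opening"],3),"F",st["ft_force"].round(1))
    print("flip",best[0],"shift",s.round(4).tolist(),"rot",best[1].round(3).tolist(),"deg",np.degrees(np.linalg.norm(best[1])).round(1))
E
python3 - <<'E'
from h import *
t=dict(np.load("pics/top0.npz"));s=dict(np.load("pics/scene0.npz"))
f=lambda x,y:(x/2.6+150-.3,y/2.6+130-.3)
for n,uv in dict(p87=f(596,126),p74=f(651,283),p61=f(57,289),p100=f(307,127)).items(): print(n,ray(t,uv,50 if n!="p100" else 60).round(0))
print(ray(t,[f(355,108),f(400,93)],70).round(0))
goto([482.6,-305,130],-177)
E
```

```text
p87 [[ 560. -296.   50.]]
p74 [[ 387. -342.   50.]]
p61 [[393. 284.  50.]]
p100 [[562.  18.  60.]]
[[580. -34.  70.]
 [595. -83.  70.]]
t 0.15 pos [ 269.3 -672.7  218. ] zyaw -158.2 j7 -0.08 open 0.997 F [1.1 0.8 0.5]
flip 0 shift [0.0883, -0.262, -0.3347] rot [0.328, 0.0, 0.001] deg 18.8
```

>>> servo_tool:
  steps:
    - [1, [0.008, -0.025, -0.032], [0.03, 0, 0]]
    - [1, [0.02, -0.06, -0.077], [0.08, 0, 0]]
    - [1, [0.033, -0.098, -0.125], [0.125, 0, 0]]
    - [1, [0.046, -0.135, -0.173], [0.17, 0, 0]]
    - [1, [0.059, -0.173, -0.221], [0.22, 0, 0]]
    - [1, [0.071, -0.21, -0.268], [0.26, 0, 0]]
    - [1, [0.082, -0.243, -0.311], [0.305, 0, 0]]
    - [1, [0.088, -0.262, -0.335], [0.328, 0, 0]]
  grip_force: 60

```text
clock: 1.15
tool_pos: [484.5, -302.1, 129.9]
eef_rot: [-0.707, -0.02, 0.707, -0.019]
ft_force: [-0.2, 0.3, -0.2]
opening: 0.997
```

```bash
cat > look.py <<'E'
import sys
from h import *
from station import ctrl,get_image
def look(col,z,name):
    st=ctrl.get_state();d=wristd(st,get_image("wrist"));cv2.imwrite(f"pics/{name}.png",d["img"])
    print("tcp",st["tool_pos"].round(1))
    for s,ct,px in blobs(d["img"],col,60):
        P=ray(d,px,z)[:,:2];m=P.mean(0);v=np.linalg.svd(P-m,full_matrices=False)[2];t=(P-m)@v[0];w=(P-m)@v[1]
        mid=m+v[0]*(t.min()+t.max())/2+v[1]*(w.min()+w.max())/2
        print(col,s.tolist(),"mid",mid.round(1),"mean",m.round(1),"yaw",np.degrees(np.arctan2(v[0,1],v[0,0])).round(1),"len",np.ptp(t).round(1),"wid",np.ptp(w).round(1))
    return d
if __name__=="__main__": look(sys.argv[1],float(sys.argv[2]),sys.argv[3])
E
python3 look.py blue 62 w87
```

```text
tcp [ 484.5 -302.1  129.9]
blue [276, 169, 10, 8, 70] mid [ 523.4 -302.8] mean [ 523.2 -302.9] yaw 88.0 len 7.2 wid 5.6
blue [276, 187, 10, 55, 546] mid [ 490.2 -304.6] mean [ 490.7 -304.6] yaw -176.7 len 44.0 wid 7.2
```

View pics/w87.png

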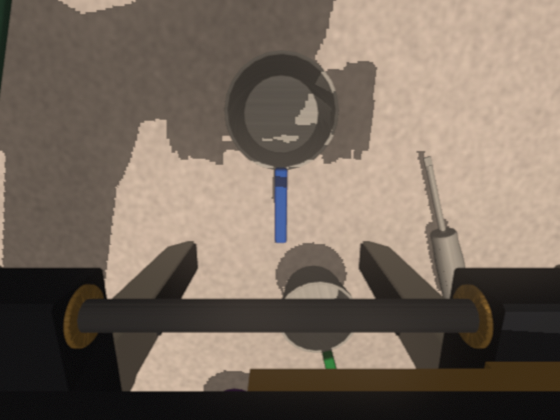

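```bash
python3 -c "
from h import *
goto([484,-305,37],-176.7)"
```

```text
t 1.2 pos [ 486.2 -298.7  129.3] zyaw -176.7 j7 -0.97 open 0.998 F [0.6 2.9 0.5]
flip 0 shift [0.0923, 0.0065, 0.0026] rot [0.0, -0.0, 0.003] deg 0.2
```

>>> servo_tool:
  steps:
    - [0.4, [0.01, 0, -0.001], [0, 0, 0]]
    - [0.4, [0.035, 0, -0.001], [0, 0, 0]]
    - [0.4, [0.06, 0, -0.001], [0, 0, 0]]
    - [0.4, [0.08, 0, -0.001], [0, 0, 0]]
    - [0.4, [0.09, 0, -0.001], [0, 0, 0]]
    - [0.4, [0.093, 0, -0.001], [0, 0, 0]]
    - [0.4, [0.093, 0, -0.001], [0, 0, 0]]
    - [0, [0.093, 0, -0.001], [0, 0, 0]]

```text
clock: 2.2
tool_pos: [484.4, -305.6, 38.2]
eef_rot: [0.707, 0.018, -0.707, 0.019]
ft_force: [-0.0, -0.7, 0.2]
opening: 0.336
```

>>> servo_tool:
  steps:
    - [0, [0, 0, 0], [0, 0, 0]]
    - [0, [0, 0, 0], [0, 0, 0]]
    - [0, [0, 0, 0], [0, 0, 0]]
    - [0, [0, 0, 0], [0, 0, 0]]
    - [0, [-0.003, 0, 0], [0, 0, 0]]
    - [0, [-0.01, 0, 0], [0, 0, 0]]
    - [0, [-0.02, 0, 0], [0, 0, 0]]
    - [0, [-0.03, 0, 0], [0, 0, 0]]

```text
clock: 3.2
tool_pos: [484.1, -305.3, 68.5]
eef_rot: [0.707, 0.019, -0.707, 0.019]
ft_force: [0.4, 0.2, -1.3]
opening: 0.103
```

```bash
python3 look.py blue 62 w87b; python3 -c "
from h import *
goto([484,-305,130],-176.7)"
```

```text
tcp [ 484.1 -305.3   68.5]
blue [268, 253, 20, 46, 776] mid [ 468.6 -306.7] mean [ 467.5 -306.9] yaw -176.4 len 30.3 wid 11.9
t 3.25 pos [ 484.6 -305.7   69.6] zyaw -177.0 j7 -0.96 open 0.1 F [ 0.2 -0.9 -0.9]
flip 0 shift [-0.0604, -0.0006, 0.0005] rot [-0.005, -0.002, -0.001] deg 0.3
```

View pics/w87b.png

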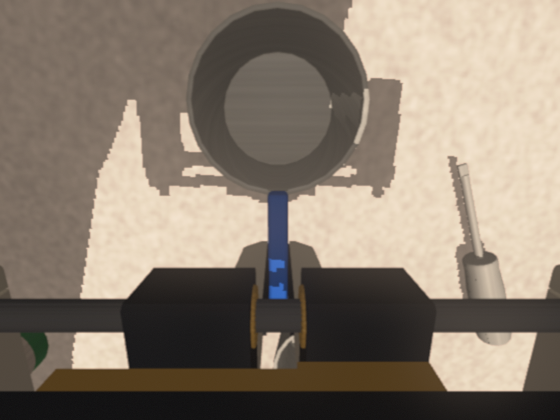

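Pot_87 is pinched and lifted: its rim centre is at (277,100) and the handle sits between the fingers. Next I'll move part-way, so the wrist camera can see the caddy past the held pot.

```bash
python3 -c "
from h import *
goto([469,-174,150],-156)"
```

```text
t 3.25 pos [ 484.6 -305.7   69.6] zyaw -177.0 j7 -0.96 open 0.1 F [ 0.2 -0.9 -0.9]
flip 0 shift [-0.0806, -0.1322, 0.0085] rot [-0.366, -0.001, -0.001] deg 21.0
```

>>> servo_tool:
  steps:
    - [0, [-0.015, -0.005, 0], [0, 0, 0]]
    - [0, [-0.035, -0.025, 0.001], [-0.05, 0, 0]]
    - [0, [-0.055, -0.055, 0.003], [-0.13, 0, 0]]
    - [0, [-0.07, -0.088, 0.005], [-0.23, 0, 0]]
    - [0, [-0.08, -0.115, 0.007], [-0.31, 0, 0]]
    - [0, [-0.081, -0.128, 0.008], [-0.35, 0, 0]]
    - [0, [-0.081, -0.132, 0.0085], [-0.366, 0, 0]]
    - [0, [-0.081, -0.132, 0.0085], [-0.366, 0, 0]]

```text
clock: 4.25
tool_pos: [468.5, -174.4, 148.2]
eef_rot: [-0.691, -0.147, 0.692, -0.147]
ft_force: [0.7, -0.2, -2.5]
opening: 0.102
```

```bash
python3 - <<'E'
from look import *
d=look("red",150,"w2")
np.savez("pics/w2.npz",**d)
for c,z in (("green",10),("blue",110)):
    for s,ct,px in blobs(d["img"],c,150):
        print(c,s.tolist(),ray(d,cv2.boxPoints(cv2.minAreaRect(px.astype(np.float32))),z)[:,:2].round(1).tolist())
E
```

```text
tcp [ 468.5 -174.4  148.2]
blue [269, 262, 19, 37, 582] [[447.0, -178.4], [452.2, -190.2], [425.9, -202.1], [420.5, -189.9]]
```

View pics/w2.png

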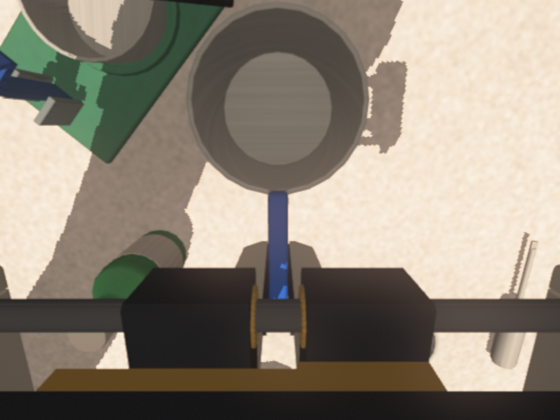

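```bash
python3 - <<'E'
from h import *
d=dict(np.load("pics/w2.npz"))
P=ray(d,[(110,163),(228,9),(20,100)],10);print(P.round(1).tolist())
e=P[1]-P[0];a=np.arctan2(e[1],e[0]);print("yaw",np.degrees(a))
for yaw in(a,np.radians(-16.1)):
    R=np.array([[np.cos(yaw),-np.sin(yaw)],[np.sin(yaw),np.cos(yaw)]]);print("C",P[0,:2]-R@[-120,-65])
# edges line fit of front edge
m=cv2.inRange(cv2.cvtColor(d["img"],cv2.COLOR_BGR2HSV),(45,60,20),(85,255,255))
pts=[]
for y in range(15,150,3):
    x=np.flatnonzero(m[y,:235])
    if len(x):pts.append((x.max(),y))
Q=ray(d,pts,10)[:,:2];v=cv2.fitLine(Q.astype(np.float32),cv2.DIST_HUBER,0,.01,.01).ravel();print("edge yaw",np.degrees(np.arctan2(v[1],v[0])),v)
# dist of candidate centre from the edge line (should be 65)
for C in((565.2,16.4),):print(abs(v[0]*(C[1]-v[3])-v[1]*(C[0]-v[2])))
# rim: visible outer-left/bottom points of pot_100
d0=dict(np.load("pics/top0.npz"));g=cv2.resize(d0["img"][150:215,235:310],None,fx=10,fy=9,interpolation=cv2.INTER_CUBIC)
# held-pot rim centre estimate vs assumption
g=cv2.cvtColor(d["img"],cv2.COLOR_BGR2GRAY)
Rm=cv2.Rodrigues(d["rvec"])[0]
h=np.radians(-156);ax=np.array([468.5,-174.4])-83.5*np.array([np.cos(h),np.sin(h)]);zr=148.2+19-6
for k in range(0,360,45):
    p=np.array([ax[0]+43.5*np.cos(np.radians(k)),ax[1]+43.5*np.sin(np.radians(k)),zr])
    q=d["K"]@(Rm@p+d["tvec"]);print(k,(q[:2]/q[2]).round(0))
E
```

```text
[[436.6, -11.1, 10.0], [606.4, -67.4, 10.0], [459.2, 81.0, 10.0]]
yaw -18.350030831902643
C [570.96619691  12.79374106]
C [569.92364596  18.05038205]
edge yaw -17.361488 [ 9.5444113e-01 -2.9839936e-01  5.3871393e+02 -4.1273663e+01]
62.949543
0 [316.   5.]
45 [239.   3.]
90 [187.  61.]
135 [191. 136.]
180 [240. 186.]
225 [306. 188.]
270 [358. 141.]
315 [364.  66.]
```

```bash
python3 - <<'E'
from h import *
tiles=[]
for n,box,f in(("w2",(0,0,240,170),3.3),("top0",(225,130,320,235),6),("scene0",(240,220,330,320),6)):
    d=dict(np.load(f"pics/{n}.npz"));x0,y0,x1,y1=box
    g=cv2.resize(d["img"][y0:y1,x0:x1],None,fx=f,fy=f,interpolation=cv2.INTER_CUBIC)
    C=np.array([567.3,16]);a=np.linspace(0,2*np.pi,100)
    yw=np.radians(-16.8);R=np.array([[np.cos(yw),-np.sin(yw)],[np.sin(yw),np.cos(yw)]])
    for pts,col in((np.c_[C[0]+50*np.cos(a),C[1]+50*np.sin(a),0*a+60],(0,0,255)),(np.c_[(C+np.array([[-120,-65],[105,-65],[105,65],[-120,65],[-120,-65]])@R.T),np.full(5,10)],(0,255,255))):
        q=cv2.projectPoints(pts.astype(float),d["rvec"],d["tvec"],d["K"],None)[0][:,0]
        cv2.polylines(g,[np.int32(((q-[x0,y0])+.5)*f)],False,col,1)
    tiles.append(cv2.resize(g,(390,int(g.shape[0]*390/g.shape[1]))))
H=max(t.shape[0] for t in tiles)
cv2.imwrite("pics/ov.png",cv2.resize(np.hstack([cv2.copyMakeBorder(t,0,H-t.shape[0],0,0,0) for t in tiles[1:]]),None,fx=1,fy=1))
cv2.imwrite("pics/ov2.png",np.vstack([tiles[0]]))
E
```

```text
(no output)
```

View pics/ov.png

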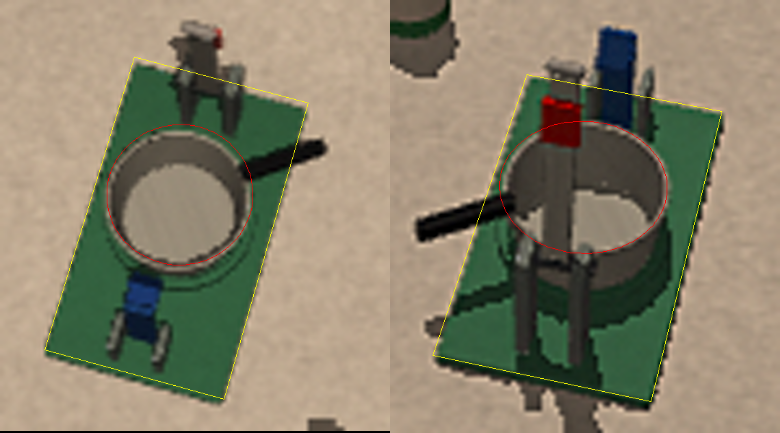

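```bash
python3 -c "
from h import *
goto([490.7,-18,172],-156)"
```

```text
t 4.3 pos [ 468.5 -174.7  148.1] zyaw -156.1 j7 -0.91 open 0.102 F [-0.1 -0.4 -1.2]
flip 0 shift [-0.0239, -0.1343, -0.0837] rot [-0.002, 0.001, 0.0] deg 0.1
```

>>> servo_tool:
  steps:
    - [0, [-0.008, -0.008, -0.005], [0, 0, 0]]
    - [0, [-0.02, -0.032, -0.02], [0, 0, 0]]
    - [0, [-0.024, -0.065, -0.04], [0, 0, 0]]
    - [0, [-0.024, -0.098, -0.061], [0, 0, 0]]
    - [0, [-0.024, -0.122, -0.076], [0, 0, 0]]
    - [0, [-0.024, -0.132, -0.082], [0, 0, 0]]
    - [0, [-0.024, -0.134, -0.084], [0, 0, 0]]
    - [0, [-0.024, -0.134, -0.084], [0, 0, 0]]

```text
clock: 5.3
tool_pos: [490.8, -18.3, 172.6]
eef_rot: [-0.692, -0.146, 0.692, -0.147]
ft_force: [0.4, 0.2, -1.7]
opening: 0.1
```

```bash
python3 - <<'E'
from look import *
goto([490.7,-18,70],-156)
d=look("blue",160,"w3");np.savez("pics/w3.npz",**d)
E
```

```text
t 5.3 pos [490.8 -18.3 172.6] zyaw -156.1 j7 -1.23 open 0.1 F [ 0.4  0.2 -1.7]
flip 0 shift [0.1026, -0.0003, -0.0001] rot [-0.001, 0.0, -0.0] deg 0.1
tcp [490.8 -18.3 172.6]
blue [268, 194, 20, 105, 1870] mid [490.7 -19.1] mean [491.1 -19.2] yaw -155.4 len 68.8 wid 12.3
```

View pics/w3.png

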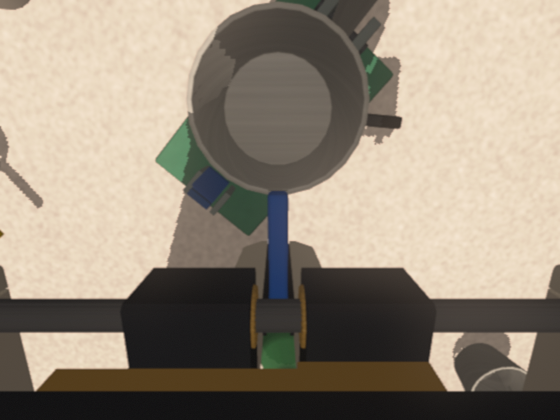

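```bash
python3 - <<'E'
from h import *
d=dict(np.load("pics/w3.npz"))
P=ray(d,[(249,235),(155,158),(393,73)],10)[:,:2];M=np.array([[-120,-65],[-120,65],[105,-65]])
print(P.round(1).tolist(),np.linalg.norm(P[0]-P[1]),np.linalg.norm(P[0]-P[2]))
A,B=M-M.mean(0),P-P.mean(0);th=np.arctan2((A[:,0]*B[:,1]-A[:,1]*B[:,0]).sum(),(A*B).sum())
R=np.array([[np.cos(th),-np.sin(th)],[np.sin(th),np.cos(th)]]);print(np.degrees(th),P.mean(0)-R@M.mean(0))
E
```

```text
[[436.3, -8.6], [475.2, 114.1], [648.5, -72.9]] 128.77036095776816 221.78897678092625
-17.098706263427303 [569.38904836  18.33891102]
```

>>> servo_tool:
  steps:
    - [0, [0.008, -0.0006, -0.002], [0, 0, 0]]
    - [0, [0.03, -0.0006, -0.002], [0, 0, 0]]
    - [0, [0.055, -0.0006, -0.002], [0, 0, 0]]
    - [0, [0.075, -0.0006, -0.002], [0, 0, 0]]
    - [0, [0.09, -0.0006, -0.002], [0, 0, 0]]
    - [0, [0.1, -0.0006, -0.002], [0, 0, 0]]
    - [0, [0.107, -0.0006, -0.002], [0, 0, 0]]
    - [0, [0.112, -0.0006, -0.002], [0, 0, 0]]

```text
clock: 6.35
tool_pos: [492.6, -16.0, 60.4]
eef_rot: [0.692, 0.147, -0.692, 0.147]
ft_force: [-0.3, 0.5, -2.0]
opening: 0.1
```

```bash
python3 -c "
from h import *
goto([492.2,-16.7,52],-156)"
```

```text
t 6.35 pos [492.6 -16.   60.4] zyaw -156.0 j7 -1.23 open 0.1 F [-0.3  0.5 -2. ]
flip 0 shift [0.0084, 0.0005, 0.0006] rot [-0.0, -0.0, -0.0] deg 0.0
```

No contact so far. I'll lower it the last bit.

>>> servo_tool:
  steps:
    - [0, [0.002, 0, 0], [0, 0, 0]]
    - [0, [0.004, 0, 0], [0, 0, 0]]
    - [0, [0.006, 0, 0], [0, 0, 0]]
    - [0, [0.007, 0, 0], [0, 0, 0]]
    - [0, [0.008, 0, 0], [0, 0, 0]]
    - [0, [0.009, 0, 0], [0, 0, 0]]
    - [0, [0.009, 0, 0], [0, 0, 0]]
    - [0, [0.009, 0, 0], [0, 0, 0]]

```text
clock: 7.35
tool_pos: [492.3, -16.0, 51.8]
eef_rot: [-0.692, -0.147, 0.692, -0.147]
ft_force: [-1.9, -0.2, 4.2]
opening: 0.1
```

>>> servo_tool:
  steps:
    - [0.25, [0, 0, 0], [0, 0, 0]]
    - [0.25, [0, 0, 0], [0, 0, 0]]
    - [0.25, [0, 0, 0], [0, 0, 0]]
    - [0.25, [-0.01, 0, 0], [0, 0, 0]]
    - [0.25, [-0.035, 0, 0], [0, 0, 0]]
    - [0.25, [-0.07, 0, 0], [0, 0, 0]]
    - [0.3, [-0.1, 0, 0], [0, 0, 0]]
    - [0.4, [-0.12, 0, 0], [0, 0, 0]]

```text
clock: 8.35
tool_pos: [492.7, -16.0, 173.7]
eef_rot: [0.692, 0.147, -0.691, 0.147]
ft_force: [0.2, 0.4, -0.3]
opening: 0.358
```

```bash
python3 - <<'E'
from look import *
goto([317.5,-368.5,150],-162.5)
d=look("blue",76,"w4");np.savez("pics/w4.npz",**d)
C=(568.5,17.3);a=np.linspace(0,2*np.pi,100)
g=d["img"].copy()
for r,z,c in((50,60,(0,0,255)),(43.5,64,(255,255,0))):
    q=cv2.projectPoints(np.c_[C[0]+r*np.cos(a),C[1]+r*np.sin(a),0*a+z],d["rvec"],d["tvec"],d["K"],None)[0][:,0]
    cv2.polylines(g,[np.int32(q+.5)],True,c,1)
cv2.imwrite("pics/w4o.png",g)
E
```

```text
t 8.35 pos [492.7 -16.  173.7] zyaw -156.0 j7 -1.23 open 0.358 F [ 0.2  0.4 -0.3]
flip 0 shift [0.0233, 0.2508, 0.3034] rot [0.113, -0.002, -0.001] deg 6.5
tcp [492.7 -16.  173.7]
blue [273, 164, 10, 44, 366] mid [513.6  -7.4] mean [516.   -6.4] yaw -158.0 len 37.8 wid 8.2
```

View pics/w4o.png

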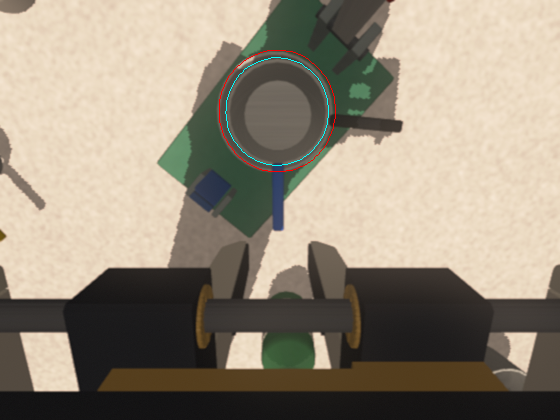

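The rim overlays coincide with both rims, so pot_87 is concentric and home in pot_100. Next is pot_74.

>>> servo_tool:
  steps:
    - [0.4, [0, 0.02, 0.024], [0.01, 0, 0]]
    - [0.4, [0, 0.058, 0.07], [0.03, 0, 0]]
    - [0.4, [0, 0.097, 0.118], [0.05, 0, 0]]
    - [0.4, [0, 0.136, 0.165], [0.07, 0, 0]]
    - [0.4, [0.005, 0.175, 0.212], [0.09, 0, 0]]
    - [0.4, [0.025, 0.214, 0.259], [0.11, 0, 0]]
    - [0.4, [0.04, 0.241, 0.292], [0.113, 0, 0]]
    - [0.4, [0.048, 0.251, 0.303], [0.113, 0, 0]]

```text
clock: 9.4
tool_pos: [315.8, -370.5, 123.0]
eef_rot: [-0.699, -0.106, 0.699, -0.106]
ft_force: [-0.8, 0.5, -0.4]
opening: 0.4
```

>>> servo_tool:
  steps:
    - [0.4, [0, 0, 0], [0, 0, 0]]
    - [0.4, [0, 0, 0], [0, 0, 0]]
    - [0.4, [0, 0, 0], [0, 0, 0]]
    - [0.4, [0, 0, 0], [0, 0, 0]]
    - [0.4, [0, 0, 0], [0, 0, 0]]
    - [0.4, [0, 0, 0], [0, 0, 0]]
    - [0.4, [0, 0, 0], [0, 0, 0]]
    - [0.4, [0, 0, 0], [0, 0, 0]]

```text
clock: 10.4
tool_pos: [317.6, -368.5, 123.6]
eef_rot: [-0.699, -0.108, 0.699, -0.108]
ft_force: [1.0, 0.7, -0.0]
opening: 0.399
```

```bash
python3 - <<'E'
from look import *
d=look("green",62,"w5");goto([317.5,-368.5,37],-162.5)
E
```

```text
tcp [ 317.6 -368.5  123.6]
green [271, 173, 11, 8, 73] mid [ 352.4 -357.2] mean [ 352.5 -357.1] yaw -74.9 len 7.5 wid 5.3
green [271, 190, 11, 52, 507] mid [ 323.4 -366.4] mean [ 323.7 -366.2] yaw -161.8 len 40.6 wid 7.9
t 10.45 pos [ 317.6 -368.5  123.6] zyaw -162.5 j7 -0.5 open 0.399 F [-0.5  0.3 -0.2]
flip 0 shift [0.0866, -0.0001, 0.0001] rot [0.0, 0.0, 0.0] deg 0.0
```

>>> servo_tool:
  steps:
    - [0.4, [0.012, 0, -0.001], [0, 0, 0]]
    - [0.4, [0.038, 0, -0.001], [0, 0, 0]]
    - [0.4, [0.064, 0, -0.001], [0, 0, 0]]
    - [0.4, [0.081, 0, -0.001], [0, 0, 0]]
    - [0.4, [0.086, 0, -0.001], [0, 0, 0]]
    - [0.4, [0.0865, 0, -0.001], [0, 0, 0]]
    - [0, [0.0865, 0, -0.001], [0, 0, 0]]
    - [0, [0.0865, 0, -0.001], [0, 0, 0]]

```text
clock: 11.45
tool_pos: [318.9, -368.4, 37.7]
eef_rot: [0.699, 0.107, -0.699, 0.108]
ft_force: [0.3, -0.7, 0.1]
opening: 0.231
```

>>> servo_tool:
  steps:
    - [0, [0, 0, 0], [0, 0, 0]]
    - [0, [0, 0, 0], [0, 0, 0]]
    - [0, [-0.003, 0, 0], [0, 0, 0]]
    - [0, [-0.015, 0, 0], [0, 0, 0]]
    - [0, [-0.035, 0, 0], [0, 0, 0]]
    - [0, [-0.06, 0, 0], [0, 0, 0]]
    - [0, [-0.085, 0, 0], [0, 0, 0]]
    - [0, [-0.105, 0, 0], [0, 0, 0]]

```text
clock: 12.45
tool_pos: [318.6, -368.2, 143.9]
eef_rot: [0.699, 0.107, -0.699, 0.108]
ft_force: [0.2, 0.1, -0.8]
opening: 0.105
```

```bash
cat > rim.py <<'E'
# fit held pot's rim in the wrist view: maximise edge strength along projected circle over (radial offset, lateral offset)
import sys
from look import *
def rim(r_grip,r_rim,col):
    d=look(col,200,"rim%d"%r_rim);st=ctrl.get_state();p=st["tool_pos"];M=Ro.from_quat(st["eef_rot"]).as_matrix()
    g=cv2.GaussianBlur(cv2.cvtColor(d["img"],cv2.COLOR_BGR2GRAY).astype(np.float32),(0,0),1);E=np.hypot(cv2.Sobel(g,5,1,0),cv2.Sobel(g,5,0,1))
    a=np.linspace(0,2*np.pi,180);best=[]
    for da in np.arange(-6,6.1,.5):
        for dl in np.arange(-4,4.1,.5):
            c=p-M[:,2]*(r_grip+da)+M[:,1]*dl
            P=np.c_[c[0]+r_rim*np.cos(a),c[1]+r_rim*np.sin(a),0*a+p[2]+13]
            q=cv2.projectPoints(P,d["rvec"],d["tvec"],d["K"],None)[0][:,0].astype(np.float32)
            best.append((cv2.remap(E,q[None,:,0],q[None,:,1],1).clip(0,150).mean(),da,dl))
    print("rim score,radial extra,lateral:",sorted(best)[-3:])
if __name__=="__main__": rim(float(sys.argv[1]),float(sys.argv[2]),sys.argv[3])
E
python3 rim.py 77 37 green; python3 -c "
from h import *
h=np.radians(-113)
goto([568.5+77*np.cos(h),17.3+77*np.sin(h),175],-113)"
```

```text
tcp [ 318.6 -368.2  143.9]
green [269, 258, 19, 41, 668] mid [ 333.6 -365. ] mean [ 332.9 -365.1] yaw -165.9 len 17.6 wid 7.4
rim score,radial extra,lateral: [(np.float32(76.16099), np.float64(1.0), np.float64(-1.0)), (np.float32(76.7122), np.float64(1.0), np.float64(-1.5)), (np.float32(78.06834), np.float64(0.5), np.float64(-1.5))]
t 12.5 pos [ 319.1 -368.8  145.7] zyaw -162.5 j7 -0.5 open 0.102 F [ 0.2 -0.4  0.8]
flip 0 shift [-0.0295, -0.2346, -0.304] rot [-0.864, -0.0, -0.004] deg 49.5
```

>>> servo_tool:
  steps:
    - [0, [-0.006, -0.014, -0.018], [-0.05, 0, 0]]
    - [0, [-0.015, -0.045, -0.058], [-0.17, 0, 0]]
    - [0, [-0.025, -0.08, -0.104], [-0.32, 0, 0]]
    - [0, [-0.03, -0.116, -0.15], [-0.48, 0, 0]]
    - [0, [-0.03, -0.152, -0.197], [-0.63, 0, 0]]
    - [0, [-0.03, -0.186, -0.241], [-0.75, 0, 0]]
    - [0, [-0.03, -0.212, -0.275], [-0.83, 0, 0]]
    - [0, [-0.03, -0.228, -0.296], [-0.86, 0, 0]]

```text
clock: 13.5
tool_pos: [533.1, -59.4, 172.1]
eef_rot: [0.59, 0.391, -0.589, 0.39]
ft_force: [0.3, -0.7, -1.3]
opening: 0.101
```

```bash
python3 -c "
from h import *
h=np.radians(-113)
goto([568.5+77*np.cos(h),17.3+77*np.sin(h),66],-113)"
```

```text
t 13.5 pos [533.1 -59.4 172.1] zyaw -113.0 j7 -0.55 open 0.101 F [ 0.3 -0.7 -1.3]
flip 0 shift [0.1061, 0.0026, -0.0073] rot [0.0, -0.001, 0.0] deg 0.0
```

>>> servo_tool:
  steps:
    - [0, [0.0, 0.002, -0.004], [0, 0, 0]]
    - [0, [0, 0.0026, -0.0073], [0, 0, 0]]
    - [0, [0, 0.0026, -0.0073], [0, 0, 0]]
    - [0, [0.015, 0.0026, -0.0073], [0, 0, 0]]
    - [0, [0.035, 0.0026, -0.0073], [0, 0, 0]]
    - [0, [0.05, 0.0026, -0.0073], [0, 0, 0]]
    - [0, [0.055, 0.0026, -0.0073], [0, 0, 0]]
    - [0, [0.055, 0.0026, -0.0073], [0, 0, 0]]

```text
clock: 14.5
tool_pos: [537.4, -56.0, 116.7]
eef_rot: [-0.59, -0.389, 0.591, -0.389]
ft_force: [-0.3, 0.1, -1.1]
opening: 0.1
```

```bash
python3 -c "
from h import *
h=np.radians(-113)
goto([568.5+77*np.cos(h),17.3+77*np.sin(h),63],-113)"
```

```text
t 14.5 pos [537.4 -56.  116.7] zyaw -113.2 j7 -0.59 open 0.1 F [-0.3  0.1 -1.1]
flip 0 shift [0.0537, 0.0, -0.0027] rot [-0.004, 0.0, 0.001] deg 0.2
```

>>> servo_tool:
  steps:
    - [0, [0.008, 0, -0.002], [0, 0, 0]]
    - [0, [0.022, 0, -0.002], [0, 0, 0]]
    - [0, [0.036, 0, -0.002], [0, 0, 0]]
    - [0, [0.047, 0, -0.002], [0, 0, 0]]
    - [0, [0.053, 0, -0.002], [0, 0, 0]]
    - [0, [0.0565, 0, -0.002], [0, 0, 0]]
    - [0, [0.059, 0, -0.002], [0, 0, 0]]
    - [0, [0.061, 0, -0.002], [0, 0, 0]]

```text
clock: 15.5
tool_pos: [538.5, -54.1, 56.2]
eef_rot: [0.59, 0.389, -0.59, 0.389]
ft_force: [-0.6, 0.1, -1.2]
opening: 0.103
```

>>> servo_tool:
  steps:
    - [0, [0.0005, 0, 0], [0, 0, 0]]
    - [0, [0.001, 0, 0], [0, 0, 0]]
    - [0, [0.001, 0, 0], [0, 0, 0]]
    - [0, [0.001, 0, 0], [0, 0, 0]]
    - [0, [0.001, 0, 0], [0, 0, 0]]
    - [0, [0.001, 0, 0], [0, 0, 0]]
    - [0, [0.001, 0, 0], [0, 0, 0]]
    - [0, [0.001, 0, 0], [0, 0, 0]]

```text
clock: 16.5
tool_pos: [538.3, -54.4, 55.2]
eef_rot: [-0.59, -0.389, 0.59, -0.389]
ft_force: [-2.4, -3.9, 5.4]
opening: 0.104
```

>>> servo_tool:
  steps:
    - [0.25, [0, 0, 0], [0, 0, 0]]
    - [0.25, [0, 0, 0], [0, 0, 0]]
    - [0.25, [0, 0, 0], [0, 0, 0]]
    - [0.25, [-0.01, 0, 0], [0, 0, 0]]
    - [0.25, [-0.035, 0, 0], [0, 0, 0]]
    - [0.25, [-0.07, 0, 0], [0, 0, 0]]
    - [0.3, [-0.1, 0, 0], [0, 0, 0]]
    - [0.4, [-0.12, 0, 0], [0, 0, 0]]

```text
clock: 17.5
tool_pos: [538.6, -54.1, 177.3]
eef_rot: [0.591, 0.389, -0.59, 0.39]
ft_force: [-0.3, -0.0, 0.4]
opening: 0.365
```

```bash
python3 - <<'E'
from look import *
d=look("green",80,"w6");np.savez("pics/w6.npz",**d)
C=(568.5,17.3);a=np.linspace(0,2*np.pi,100)
g=d["img"].copy()
for r,z,c in((50,60,(0,0,255)),(43.5,64,(255,255,0)),(37,68,(0,255,0))):
    q=cv2.projectPoints(np.c_[C[0]+r*np.cos(a),C[1]+r*np.sin(a),0*a+z],d["rvec"],d["tvec"],d["K"],None)[0][:,0]
    cv2.polylines(g,[np.int32((q+.5)*8)],True,c,1,cv2.LINE_AA,3)
cv2.imwrite("pics/w6o.png",cv2.resize(g[0:260,100:500],None,fx=2,fy=2,interpolation=cv2.INTER_CUBIC))
u=np.array([360.7,228.1])-np.array([397,288.5]);u/=np.linalg.norm(u)
p=np.array([397,288.5])+56*u;print(p);goto([*p,140],-121+180,flip=0)
E
```

```text
tcp [538.6 -54.1 177.3]
green [273, 163, 9, 28, 214] mid [551.3 -27.5] mean [551.8 -26.1] yaw -110.1 len 23.4 wid 7.4
[368.15318605 240.50144455]
t 17.55 pos [539.5 -54.1 179.1] zyaw -113.2 j7 -0.56 open 0.384 F [0.  0.3 2.6]
flip 0 shift [0.0383, -0.2738, -0.2032] rot [-3.006, 0.006, -0.003] deg 172.2
```

View pics/w6o.png

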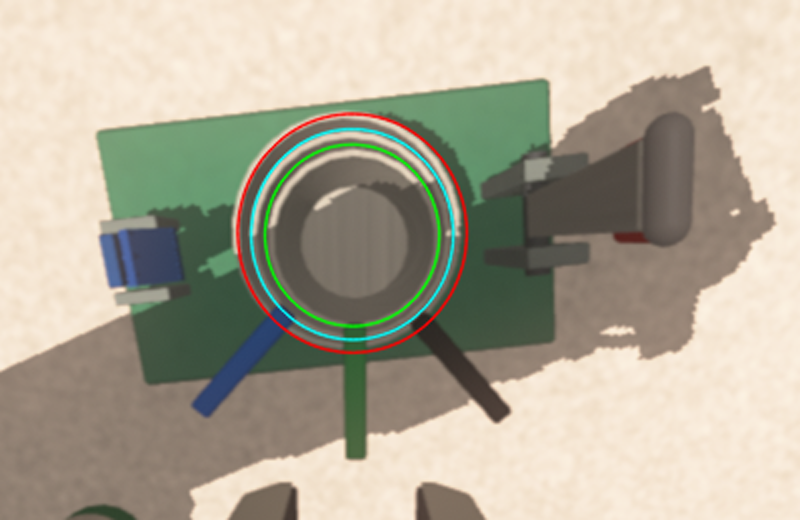

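>>> servo_tool:
  steps:
    - [0.4, [0, -0.014, -0.01], [-0.1, 0, 0]]
    - [0.4, [0, -0.045, -0.033], [-0.28, 0, 0]]
    - [0.4, [0, -0.085, -0.063], [-0.46, 0, 0]]
    - [0.4, [0, -0.13, -0.096], [-0.64, 0, 0]]
    - [0.4, [0.0, -0.175, -0.13], [-0.82, 0, 0]]
    - [0.4, [0.01, -0.22, -0.163], [-1.0, 0, 0]]
    - [0.4, [0.02, -0.255, -0.189], [-1.18, 0, 0]]
    - [0.4, [0.035, -0.272, -0.202], [-1.36, 0, 0]]

```text
clock: 18.55
tool_pos: [366.8, 240.9, 140.3]
eef_rot: [0.212, 0.675, -0.211, 0.675]
ft_force: [0.2, -0.3, 1.2]
opening: 0.4
```

```bash
python3 -c "
from h import *
goto([368.2,240.5,140],59,flip=0)"
```

```text
t 18.55 pos [366.8 240.9 140.3] zyaw -34.8 j7 -0.26 open 0.4 F [ 0.2 -0.3  1.2]
flip 0 shift [0.0003, 0.0004, 0.0014] rot [-1.637, 0.001, -0.001] deg 93.8
```

>>> servo_tool:
  steps:
    - [0.4, [0, 0, 0], [-0.18, 0, 0]]
    - [0.4, [0, 0, 0], [-0.365, 0, 0]]
    - [0.4, [0, 0, 0], [-0.55, 0, 0]]
    - [0.4, [0, 0, 0], [-0.735, 0, 0]]
    - [0.4, [0, 0, 0], [-0.92, 0, 0]]
    - [0.4, [0, 0, 0], [-1.105, 0, 0]]
    - [0.4, [0, 0, 0], [-1.29, 0, 0]]
    - [0.4, [0, 0, 0], [-1.47, 0, 0]]

```text
clock: 19.55
tool_pos: [368.0, 238.5, 140.2]
eef_rot: [-0.295, 0.643, 0.295, 0.643]
ft_force: [0.6, 0.1, 0.3]
opening: 0.403
```

>>> servo_tool:
  steps:
    - [0.4, [0, 0, 0], [-0.1, 0, 0]]
    - [0.4, [0, 0, 0], [-0.16, 0, 0]]
    - [0.4, [0, 0, 0], [-0.16, 0, 0]]
    - [0.4, [0, 0, 0], [-0.16, 0, 0]]
    - [0.4, [0, 0, 0], [-0.16, 0, 0]]
    - [0.4, [0, 0, 0], [-0.16, 0, 0]]
    - [0.4, [0, 0, 0], [-0.16, 0, 0]]
    - [0.4, [0, 0, 0], [-0.16, 0, 0]]

```text
clock: 20.55
tool_pos: [367.9, 238.7, 140.1]
eef_rot: [-0.343, 0.618, 0.343, 0.618]
ft_force: [0.2, -0.0, -0.4]
opening: 0.397
```

```bash
python3 - <<'E'
from look import *
d=look("yellow",62,"w7");goto([368.2,240.5,37],59,flip=0)
E
```

```text
tcp [367.9 238.7 140.1]
yellow [276, 181, 13, 71, 795] mid [366.6 240.1] mean [366.5 239.6] yaw 59.9 len 59.9 wid 9.7
t 20.6 pos [367.9 238.7 140.1] zyaw 58.1 j7 1.01 open 0.4 F [0.3 0.1 0.6]
flip 0 shift [0.1031, 0.0007, 0.0017] rot [-0.016, -0.0, -0.0] deg 0.9
```

View pics/w7.png

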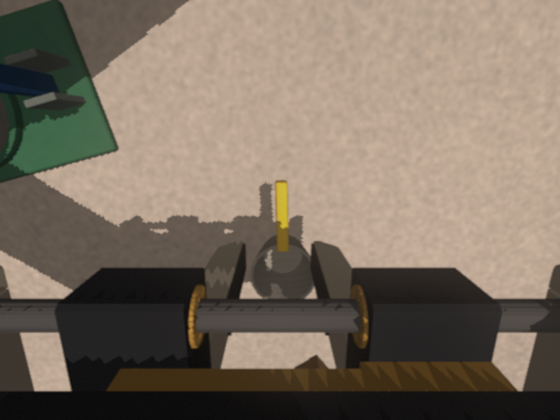

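The wrist view shows the yellow handle from (281,182) to (283,250), with the pot below it at (282,270). I'll grip about 64 mm from the axis to stay within reach.

>>> servo_tool:
  steps:
    - [0.4, [0.005, 0.0016, -0.0056], [-0.03, 0, 0]]
    - [0.4, [0.03, 0.0016, -0.0056], [-0.03, 0, 0]]
    - [0.4, [0.06, 0.0016, -0.0056], [-0.03, 0, 0]]
    - [0.4, [0.085, 0.0016, -0.0056], [-0.03, 0, 0]]
    - [0.4, [0.098, 0.0016, -0.0056], [-0.03, 0, 0]]
    - [0.4, [0.101, 0.0016, -0.0056], [-0.03, 0, 0]]
    - [0.4, [0.101, 0.0016, -0.0056], [-0.03, 0, 0]]
    - [0, [0.101, 0.0016, -0.0056], [-0.03, 0, 0]]

```text
clock: 21.6
tool_pos: [363.8, 234.9, 39.6]
eef_rot: [-0.353, 0.613, 0.353, 0.613]
ft_force: [0.1, 0.1, 0.6]
opening: 0.333
```

```bash
python3 -c "
from h import *
goto([363.6,234.8,39],59.9,flip=0)"
```

```text
t 21.6 pos [363.8 234.9  39.6] zyaw 59.8 j7 0.69 open 0.333 F [0.1 0.1 0.6]
flip 0 shift [0.0006, 0.0001, -0.0001] rot [-0.001, 0.001, 0.0] deg 0.1
```

>>> servo_tool:
  steps:
    - [0, [0, 0, 0], [0, 0, 0]]
    - [0, [0, 0, 0], [0, 0, 0]]
    - [0, [0, 0, 0], [0, 0, 0]]
    - [0, [-0.003, 0, 0], [0, 0, 0]]
    - [0, [-0.02, 0, 0], [0, 0, 0]]
    - [0, [-0.05, 0, 0], [0, 0, 0]]
    - [0, [-0.08, 0, 0], [0, 0, 0]]
    - [0, [-0.1, 0, 0], [0, 0, 0]]

```text
clock: 22.6
tool_pos: [363.5, 234.8, 140.4]
eef_rot: [-0.353, 0.613, 0.353, 0.613]
ft_force: [0.9, 0.3, -0.8]
opening: 0.099
```

```bash
python3 look.py yellow 180 w8; python3 -c "
from h import *
h=np.radians(94)
goto([568.5+64*np.cos(h),17.3+64*np.sin(h),180],94+180,flip=0)"
```

```text
tcp [363.5 234.8 140.4]
yellow [268, 225, 20, 73, 1293] mid [357.8 222. ] mean [357.3 221.4] yaw 60.1 len 34.7 wid 8.3
t 22.65 pos [364.  235.3 141.9] zyaw 59.8 j7 1.05 open 0.103 F [ 0.8  0.2 -0.4]
flip 0 shift [-0.0379, -0.2505, -0.0327] rot [2.545, 0.002, -0.002] deg 145.8
```

>>> servo_tool:
  steps:
    - [0, [-0.01, -0.003, 0], [0.06, 0, 0]]
    - [0, [-0.02, -0.012, -0.001], [0.2, 0, 0]]
    - [0, [-0.03, -0.03, -0.003], [0.38, 0, 0]]
    - [0, [-0.037, -0.05, -0.006], [0.56, 0, 0]]
    - [0, [-0.038, -0.07, -0.009], [0.74, 0, 0]]
    - [0, [-0.038, -0.09, -0.012], [0.92, 0, 0]]
    - [0, [-0.038, -0.105, -0.014], [1.1, 0, 0]]
    - [0, [-0.038, -0.113, -0.015], [1.27, 0, 0]]

```text
clock: 23.65
tool_pos: [454.1, 164.2, 176.5]
eef_rot: [0.082, 0.702, -0.082, 0.702]
ft_force: [-0.8, 0.6, -1.1]
opening: 0.096
```

```bash
python3 -c "
from h import *
h=np.radians(94)
goto([568.5+64*np.cos(h),17.3+64*np.sin(h),180],94+180,flip=0)"
```

```text
t 23.65 pos [454.1 164.2 176.5] zyaw -13.3 j7 0.36 open 0.096 F [-0.8  0.6 -1.1]
flip 0 shift [-0.0035, -0.0555, 0.1261] rot [1.268, 0.0, 0.001] deg 72.7
```

>>> servo_tool:
  steps:
    - [0, [0, -0.002, 0.004], [0.15, 0, 0]]
    - [0, [-0.003, -0.007, 0.016], [0.33, 0, 0]]
    - [0, [-0.003, -0.014, 0.032], [0.51, 0, 0]]
    - [0, [-0.003, -0.022, 0.05], [0.69, 0, 0]]
    - [0, [-0.003, -0.031, 0.07], [0.87, 0, 0]]
    - [0, [-0.003, -0.04, 0.09], [1.04, 0, 0]]
    - [0, [-0.003, -0.048, 0.11], [1.19, 0, 0]]
    - [0, [-0.003, -0.053, 0.121], [1.26, 0, 0]]

```text
clock: 24.65
tool_pos: [560.3, 85.5, 179.4]
eef_rot: [0.479, 0.52, -0.48, 0.52]
ft_force: [-0.2, -0.3, -0.9]
opening: 0.099
```

>>> servo_tool:
  steps:
    - [0, [0, 0, 0], [0, 0, 0]]
    - [0, [0, 0, 0], [0, 0, 0]]
    - [0, [0, 0, 0], [0, 0, 0]]
    - [0, [0, 0, 0], [0, 0, 0]]
    - [0, [0, 0, 0], [0, 0, 0]]
    - [0, [0, 0, 0], [0, 0, 0]]
    - [0, [0, 0, 0], [0, 0, 0]]
    - [0, [0, 0, 0], [0, 0, 0]]

```text
clock: 25.65
tool_pos: [559.8, 86.3, 180.1]
eef_rot: [0.478, 0.521, -0.478, 0.521]
ft_force: [0.4, 0.7, -0.8]
opening: 0.1
```

```bash
python3 -c "
from h import *
h=np.radians(94)
goto([568.5+64*np.cos(h),17.3+64*np.sin(h),70],94+180,flip=0)"
```

```text
t 25.65 pos [559.8  86.3 180.1] zyaw -85.1 j7 -0.42 open 0.1 F [ 0.4  0.7 -0.8]
flip 0 shift [0.1101, 0.0038, 0.0055] rot [0.015, 0.0, 0.0] deg 0.9
```

>>> servo_tool:
  steps:
    - [0, [0.005, 0.0038, 0.0055], [0.015, 0, 0]]
    - [0, [0.025, 0.0038, 0.0055], [0.015, 0, 0]]
    - [0, [0.045, 0.0038, 0.0055], [0.015, 0, 0]]
    - [0, [0.063, 0.0038, 0.0055], [0.015, 0, 0]]
    - [0, [0.08, 0.0038, 0.0055], [0.015, 0, 0]]
    - [0, [0.094, 0.0038, 0.0055], [0.015, 0, 0]]
    - [0, [0.103, 0.0038, 0.0055], [0.015, 0, 0]]
    - [0, [0.109, 0.0038, 0.0055], [0.015, 0, 0]]

```text
clock: 26.65
tool_pos: [564.1, 81.2, 70.6]
eef_rot: [0.482, 0.517, -0.482, 0.517]
ft_force: [0.4, 0.3, -0.7]
opening: 0.101
```

```bash
python3 -c "
from h import *
h=np.radians(94)
goto([568.5+64*np.cos(h),17.3+64*np.sin(h),61.6],94+180,flip=0)"
```

```text
t 26.65 pos [564.1  81.2  70.6] zyaw -86.0 j7 -0.51 open 0.101 F [ 0.4  0.3 -0.7]
flip 0 shift [0.009, -0.0001, 0.0] rot [0.0, 0.0, 0.0] deg 0.0
```

>>> servo_tool:
  steps:
    - [0, [0.0025, 0, 0], [0, 0, 0]]
    - [0, [0.005, 0, 0], [0, 0, 0]]
    - [0, [0.007, 0, 0], [0, 0, 0]]
    - [0, [0.0085, 0, 0], [0, 0, 0]]
    - [0, [0.0095, 0, 0], [0, 0, 0]]
    - [0, [0.0095, 0, 0], [0, 0, 0]]
    - [0, [0.0095, 0, 0], [0, 0, 0]]
    - [0, [0.0095, 0, 0], [0, 0, 0]]

```text
clock: 27.65
tool_pos: [564.1, 81.1, 61.7]
eef_rot: [0.482, 0.517, -0.482, 0.517]
ft_force: [-0.3, -0.2, -0.9]
opening: 0.101
```

>>> servo_tool:
  steps:
    - [0, [0.0005, 0, 0], [0, 0, 0]]
    - [0, [0.001, 0, 0], [0, 0, 0]]
    - [0, [0.0012, 0, 0], [0, 0, 0]]
    - [0, [0.0015, 0, 0], [0, 0, 0]]
    - [0, [0.0015, 0, 0], [0, 0, 0]]
    - [0, [0.0015, 0, 0], [0, 0, 0]]
    - [0, [0.0015, 0, 0], [0, 0, 0]]
    - [0, [0.0015, 0, 0], [0, 0, 0]]

```text
clock: 28.65
tool_pos: [564.3, 81.9, 60.7]
eef_rot: [0.482, 0.517, -0.482, 0.517]
ft_force: [-2.0, 2.6, 7.3]
opening: 0.099
```

Contact at about 8 N. I'll release and rise.

>>> servo_tool:
  steps:
    - [0.25, [0, 0, 0], [0, 0, 0]]
    - [0.25, [0, 0, 0], [0, 0, 0]]
    - [0.25, [0, 0, 0], [0, 0, 0]]
    - [0.25, [-0.01, 0, 0], [0, 0, 0]]
    - [0.25, [-0.035, 0, 0], [0, 0, 0]]
    - [0.25, [-0.07, 0, 0], [0, 0, 0]]
    - [0.25, [-0.1, 0, 0], [0, 0, 0]]
    - [0.1, [-0.12, 0, 0], [0, 0, 0]]

```text
clock: 29.65
tool_pos: [564.4, 81.1, 182.3]
eef_rot: [0.483, 0.517, -0.482, 0.518]
ft_force: [0.3, -0.2, 0.5]
opening: 0.185
```

```bash
python3 - <<'E'
from look import *
d=look("yellow",84,"w9");np.savez("pics/w9.npz",**d)
C=(568.5,17.3);a=np.linspace(0,2*np.pi,100)
g=d["img"].copy()
for r,z,c in((50,60,(0,0,255)),(43.5,64,(255,255,0)),(37,68,(0,255,0)),(30.5,72,(255,0,255))):
    q=cv2.projectPoints(np.c_[C[0]+r*np.cos(a),C[1]+r*np.sin(a),0*a+z],d["rvec"],d["tvec"],d["K"],None)[0][:,0]
    cv2.polylines(g,[np.int32((q+.5)*8)],True,c,1,cv2.LINE_AA,3)
s=get_image("scene");np.savez("pics/s9.npz",**s)
A=cv2.resize(g[0:260,100:460],(450,325),interpolation=cv2.INTER_CUBIC);B=cv2.resize(s["img"][215:325,235:340],(310,325),interpolation=cv2.INTER_CUBIC)
cv2.imwrite("pics/w9o.png",np.hstack([A,B]))
for x in blobs(s["img"],"red",20):print("scene red",x[0].tolist(),ray(s,x[1],200).round(0))
E
```

```text
tcp [564.4  81.1 182.3]
yellow [273, 184, 11, 65, 696] mid [566.4  73.9] mean [566.2  74.7] yaw -86.1 len 59.1 wid 9.1
scene red [394, 60, 7, 9, 44] [[-177.  456.  200.]]
scene red [275, 242, 9, 12, 90] [[636.  -2. 200.]]
```

View pics/w9o.png

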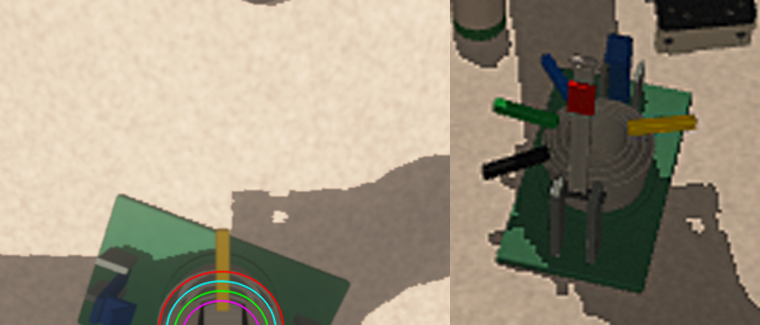

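The scene picture shows all four rims concentric, the handles well apart and the arm raised. The yellow handle's mid-point is 57 mm from the seat axis, and 58 is nominal. Now for the clamp.

```bash
python3 -c "
from h import *
goto([668.9,-13.4,255],-17,flip=0)
H=np.array([75,84.])
for al in [1.45,1.3,1.1,.9,.7,.5,.35,.2,.1,0,-.02]:
    P=H+112*np.array([-np.cos(al),np.sin(al)])+9*np.array([np.sin(al),np.cos(al)])
    print(al,'TCP caddy x,z',(P[0]+7.5*max(np.sin(al),0)).round(1),P[1].round(1))
"
```

```text
t 29.75 pos [565.2  81.3 182.7] zyaw -86.0 j7 -0.42 open 0.12 F [-0.5  0.2 -0.2]
flip 0 shift [-0.072, 0.0972, 0.1017] rot [-1.204, 0.002, -0.004] deg 69.0
1.45 TCP caddy x,z 77.9 196.3
1.3 TCP caddy x,z 60.9 194.3
1.1 TCP caddy x,z 38.9 187.9
0.9 TCP caddy x,z 18.3 177.3
0.7 TCP caddy x,z -0.0 163.0
0.5 TCP caddy x,z -15.4 145.6
0.35 TCP caddy x,z -24.6 130.9
0.2 TCP caddy x,z -31.5 115.1
0.1 TCP caddy x,z -34.8 104.1
0 TCP caddy x,z -37.0 93.0
-0.02 TCP caddy x,z -37.2 90.8
```

>>> servo_tool:
  steps:
    - [0, [-0.025, 0, 0], [-0.1, 0, 0]]
    - [0, [-0.06, 0.01, 0.01], [-0.28, 0, 0]]
    - [0, [-0.073, 0.03, 0.03], [-0.46, 0, 0]]
    - [0, [-0.073, 0.055, 0.057], [-0.64, 0, 0]]
    - [0, [-0.073, 0.078, 0.082], [-0.82, 0, 0]]
    - [0, [-0.073, 0.092, 0.096], [-1.0, 0, 0]]
    - [0, [-0.073, 0.097, 0.1017], [-1.15, 0, 0]]
    - [0, [-0.073, 0.097, 0.1017], [-1.204, 0, 0]]

```text
clock: 30.75
tool_pos: [668.0, -14.6, 251.6]
eef_rot: [0.104, 0.7, -0.104, 0.699]
ft_force: [-0.9, 1.7, 0.3]
opening: 0.006
```

```bash
python3 -c "
from h import *
goto([668.9,-13.4,195],-17,flip=0)"
```

```text
t 30.75 pos [668.  -14.6 251.6] zyaw -16.9 j7 0.83 open 0.006 F [-0.9  1.7  0.3]
flip 0 shift [0.0566, 0.0015, 0.0006] rot [0.002, -0.002, 0.0] deg 0.1
```

>>> servo_tool:
  steps:
    - [0, [0.01, 0.0, 0], [0, 0, 0]]
    - [0, [0.03, 0, 0], [0, 0, 0]]
    - [0, [0.05, 0, 0], [0, 0, 0]]
    - [0, [0.06, 0, 0], [0, 0, 0]]
    - [0, [0.06, 0, -0.004], [0, 0, 0]]
    - [0, [0.06, 0, -0.01], [0, 0, 0]]
    - [0, [0.06, 0, -0.015], [0, 0, 0]]
    - [0, [0.06, 0, -0.015], [0, 0, 0]]

```text
clock: 31.75
tool_pos: [653.4, -9.0, 193.8]
eef_rot: [0.104, 0.699, -0.104, 0.7]
ft_force: [0.2, -0.7, -0.2]
opening: 0.003
```

```bash
python3 -c "
from h import *
from station import ctrl
p=ctrl.get_state()['tool_pos'];v=p[:2]-[568.5,17.3];a=np.radians(-17)
print('caddy',v@[np.cos(a),np.sin(a)],v@[-np.sin(a),np.cos(a)])
goto(p,-17,flip=0)"
```

```text
caddy 88.8569310387067 -0.30047967394570574
t 31.75 pos [653.4  -9.  193.8] zyaw -17.0 j7 0.77 open 0.003 F [ 0.2 -0.7 -0.2]
flip 0 shift [0.0, 0.0, 0.0] rot [0.0, 0.001, 0.0] deg 0.0
```

>>> servo_tool:
  steps:
    - [0, [0, 0, -0.006], [0, 0, 0]]
    - [0, [0, 0, -0.012], [0, 0, 0]]
    - [0, [0, 0, -0.018], [0, 0, 0]]
    - [0, [0, 0, -0.024], [0, 0, 0]]
    - [0, [0.001, 0, -0.032], [0, 0, 0]]
    - [0, [0.004, 0, -0.042], [0, 0, 0]]
    - [0, [0.008, 0, -0.052], [0, 0, 0]]
    - [0, [0.013, 0, -0.062], [0, 0, 0]]

```text
clock: 32.75
tool_pos: [593.6, 9.3, 180.0]
eef_rot: [0.104, 0.699, -0.104, 0.699]
ft_force: [1.8, -1.0, 2.0]
opening: 0.012
```

```bash
cat > cad.py <<'E'
from h import *
from station import ctrl
s=ctrl.get_state();p=s['tool_pos'];v=p[:2]-[568.5,17.3];a=np.radians(-17);f=s['ft_force']
B=np.array([[np.cos(a),np.sin(a)],[-np.sin(a),np.cos(a)]])
print('t',s['clock'],'caddy',(B@v).round(1),p[2].round(1),'F caddy',(B@f[:2]).round(1),f[2].round(1),'torque',s['ft_torque'].round(2))
E
python3 cad.py
```

```text
t 32.75 caddy [26.3 -0.3] 180.0 F caddy [ 2.  -0.4] 2.0 torque [-0.08 -0.57 -0.04]
```

>>> servo_tool:
  steps:
    - [0, [0.004, 0, -0.009], [0, 0, 0]]
    - [0, [0.01, 0, -0.018], [0, 0, 0]]
    - [0, [0.017, 0, -0.027], [0, 0, 0]]
    - [0, [0.026, 0, -0.035], [0, 0, 0]]
    - [0, [0.035, 0, -0.042], [0, 0, 0]]
    - [0, [0.042, 0, -0.047], [0, 0, 0]]
    - [0, [0.049, 0, -0.051], [0, 0, 0]]
    - [0, [0.057, 0, -0.055], [0, 0, 0]]

```text
clock: 33.75
tool_pos: [541.7, 25.2, 122.7]
eef_rot: [0.105, 0.699, -0.105, 0.699]
ft_force: [3.4, -0.3, 3.0]
opening: 0.006
```

```bash
python3 cad.py
```

```text
t 33.75 caddy [-27.9  -0.3] 122.7 F caddy [3.4 0.7] 3.0 torque [-0.17 -0.79 -0.  ]
```

>>> servo_tool:
  steps:
    - [0, [0.007, 0, -0.003], [0, 0, 0]]
    - [0, [0.014, 0, -0.006], [0, 0, 0]]
    - [0, [0.02, 0, -0.008], [0, 0, 0]]
    - [0, [0.024, 0, -0.009], [0, 0, 0]]
    - [0, [0.027, 0, -0.009], [0, 0, 0]]
    - [0, [0.029, 0, -0.009], [0, 0, 0]]
    - [0, [0.031, 0, -0.009], [0, 0, 0]]
    - [0, [0.032, 0, -0.009], [0, 0, 0]]

```text
clock: 34.75
tool_pos: [532.6, 27.8, 90.9]
eef_rot: [0.104, 0.7, -0.105, 0.699]
ft_force: [0.1, -0.2, 4.7]
opening: 0.001
```

```bash
python3 cad.py
```

```text
t 34.75 caddy [-37.4  -0.4] 90.9 F caddy [ 0.2 -0.2] 4.7 torque [ 0.16 -0.2  -0.  ]
```

>>> servo_tool:
  steps:
    - [0, [0.0005, 0, 0], [0, 0, 0]]
    - [0, [0.001, 0, 0], [0, 0, 0]]
    - [0, [0.0015, 0, 0], [0, 0, 0]]
    - [0, [0.002, 0, 0], [0, 0, 0]]
    - [0, [0.002, 0, 0], [0, 0, 0]]
    - [0, [0.002, 0, 0], [0, 0, 0]]
    - [0, [0.002, 0, 0], [0, 0, 0]]
    - [0, [0.002, 0, 0], [0, 0, 0]]

```text
clock: 35.75
tool_pos: [532.6, 27.9, 89.5]
eef_rot: [0.104, 0.699, -0.105, 0.699]
ft_force: [-2.6, 1.3, 11.7]
opening: 0.007
```

>>> servo_tool:
  steps:
    - [0, [0, 0, 0], [0, 0, 0]]
    - [0, [0, 0, 0], [0, 0, 0]]
    - [0, [-0.002, 0, 0], [0, 0, 0]]
    - [0, [-0.004, 0, 0], [0, 0, 0]]
    - [0, [-0.006, 0, 0], [0, 0, 0]]
    - [0, [-0.008, 0, 0], [0, 0, 0]]
    - [0, [-0.01, 0, 0], [0, 0, 0]]
    - [0, [-0.012, 0, 0], [0, 0, 0]]

```text
clock: 36.75
tool_pos: [533.1, 27.6, 101.1]
eef_rot: [0.105, 0.699, -0.105, 0.699]
ft_force: [-0.6, 0.2, 0.4]
opening: 0.003
```

```bash
python3 cad.py
```

```text
t 36.75 caddy [-36.9  -0.5] 101.1 F caddy [-0.6  0. ] 0.4 torque [ 0.05 -0.11  0.02]
```

The force is gone 8 mm above the pad, so the catch holds. I'll retreat upwards and check.

>>> servo_tool:
  steps:
    - [0, [-0.015, 0, 0], [0, 0, 0]]
    - [0, [-0.045, 0, 0], [0, 0, 0]]
    - [0, [-0.08, 0, 0], [0, 0, 0]]
    - [0, [-0.11, 0, 0], [0, 0, 0]]
    - [0, [-0.13, 0, 0], [0, 0, 0]]
    - [0, [-0.14, 0, 0], [0, 0, 0]]
    - [0, [-0.14, 0, 0], [0, 0, 0]]
    - [0, [-0.14, 0, 0], [0, 0, 0]]

```text
clock: 37.75
tool_pos: [532.7, 27.5, 240.5]
eef_rot: [0.104, 0.7, -0.105, 0.699]
ft_force: [0.3, 0.0, 0.5]
opening: 0.001
```

```bash
python3 - <<'E'
from look import *
d=look("red",93,"w10");s=get_image("scene")
for x in blobs(s["img"],"red",20):print("scene red",x[0].tolist(),ray(s,x[1],93).round(0))
s0=dict(np.load("pics/scene0.npz"))
for c in("blue","green"):
    for x in blobs(s["img"],c,150):print(c,x[0].tolist())
A=cv2.resize(d["img"][0:300],(560,300));B=cv2.resize(s["img"][215:325,220:330],(240,240),interpolation=cv2.INTER_CUBIC)
cv2.imwrite("pics/w10o.png",np.hstack([A,cv2.copyMakeBorder(B,0,60,0,0,0)]))
a=np.radians(-17);print("pad expected",568.5-37*np.cos(a),17.3-37*np.sin(a))
E
```

```text
tcp [532.7  27.5 240.5]
red [270, 181, 20, 28, 540] mid [531.6  29.1] mean [531.9  29.1] yaw -16.8 len 28.5 wid 19.8
scene red [394, 60, 7, 9, 46] [[-366.  519.   93.]]
scene red [284, 239, 10, 11, 78] [[534.  28.  93.]]
blue [402, 0, 73, 13, 831]
blue [323, 58, 14, 28, 247]
blue [472, 102, 18, 20, 185]
blue [382, 254, 21, 19, 309]
green [235, 194, 18, 19, 258]
green [251, 260, 63, 54, 1150]
pad expected 533.1167240293677 28.11775307474126
```

```bash
python3 - <<'E'
from station import ctrl,ticket
s=ctrl.get_state();print(s["clock"],s["tool_pos"],s["ft_force"].round(1));print(ticket.close_job())
E
```

```text
37.85 [532.69973654  27.66883535 240.32106659] [-0.4  0.1 -0.5]
the job is handed in; nothing more can be done
None
```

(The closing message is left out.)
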